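# Sweep the used paint lids and dish into the wash-up bay

### The job

Clear the painting spot: with the fingertips, sweep the two green tin lids and the small red paint dish along the table top into the three-sided wooden bay, until all three lie flat and wholly inside its mouth. Only push them; do not pick up, lift or tip any of them. Leave the paint pots, the bottle and the brush where they stand.

Things in the scene. Friction and masses are not known exactly. Their poses are not given: they have to be found in the camera images.
- bay: three-sided bay of light wood fixed to the table, grey floor sheet level with the table (no step at the mouth). Inside 150 mm (its x) by 200 mm (its y); walls 10 mm thick, 30 mm high. Origin: centre of the inside, at table height. Its open side is at its own +y, 100 mm from the origin; walls at -x, +x and -y. It may stand turned a little
- bay_mouth (a point): middle of the bay's open side, at table height; axes as the bay's (+y points out of the bay)
- lid_a: round tin lid lying flat like a tiny tray, pale rim, green dried paint inside; 49 mm across, 13 mm high, about 20 g. Origin: centre of its underside, z up. It slides on the table
- lid_b: a second lid, the same as lid_a
- dish: round shallow dish, pale rim, red paint inside; 69 mm across at the rim, about 56 mm at its foot, 25 mm high, about 60 g. Origin: centre of its underside, z up. It slides on the table
- blue_pot: open blue pot with brown paint, 57 mm across, 55 mm high, loose; leave alone. Origin: centre of its underside
- orange_pot: open pale paint tin with orange paint, 51 mm across, 75 mm high, loose; leave alone. Origin: centre of its underside
- bottle: green plastic bottle with brown cap, 58 mm across, 168 mm high, loose; leave alone. Origin: centre of its underside
- brush: paint brush lying flat near the table's front edge, 220 mm long (its y), 20 mm wide, 12 mm high, loose; leave alone. Origin: centre of its underside

How it is judged:
By the outcome, as a careful person would: the job done as asked, in the order asked, and still so for the second after the job is handed in, with the robot touching nothing.
It also fails if it takes over 72 s, if anything falls off the work surface, if the arm or the gripper's body presses on something with over 40 N, if the wrist force passes 120 N, or if a joint passes its speed limit or range.

### The arm

A 7-joint arm with a two-finger parallel gripper is mounted at the origin on a cart in front of the work surface, level with it; the furniture and walls round the work are solid. World frame = base frame: x ahead of the robot, y to its left, z up, the work surface at z = 0. Lengths are in mm, angles in rad, forces in N, time in s.
With the tool pointing down it reaches from about 425 to 875 mm from the base axis. Payload 9.9 kg.
Tool frame: the origin (TCP) lies at the very end of the fingers, on their centre line; the grasp point (between the pads) lies env.grip_point_offset behind it (env.grip_point_offset is the distance from the TCP to the grasp point, in mm); z points along the fingers, y is the line along which they close (so a half turn about z gives the same grasp; the last joint's range is limited). The gripper opens to 85 mm and grips with 20 to 120 N. Pads are 22 mm wide; open, the fingers measure 114 mm over their backs; the gripper's body (76 mm by 85 mm) begins 54 mm behind the grasp point. The pads swing forward as they close: fully open they stand 13 mm farther back than shut.
Start: joints at [-1.213, 0.576, 0.025, 1.437, -0.015, 1.129, -0.057], TCP at [288.601, 610.195, 231.289] pointing down, gripper open.
Joint ranges: [-2.76, 2.76], [-0.34, 2.15], [-1.52, 1.57], [0.19, 2.46], [-1.09, 4.23], [0.17, 1.99], [-2.82, 2.82]. Speed limits (rad/s): [2.22, 2.22, 3.01, 3.01, 3.14, 3.14, 3.14].

### API

Orientations are given as [roll, pitch, yaw] about the fixed x, y, z axes, in that order (R = Rz(yaw) Ry(pitch) Rx(roll)).
In Python, from cell import env gives the robot as it stands.
- The arm moves only by the tool carry_out, never from a script. Its argument "motion" is text: rows parted by semicolons, each of 5 numbers parted by spaces: the finger opening in mm, from 0 to 85.4, then the shift along the tool's x, y, z scaled (see below), then the turn about the tool's z scaled (see below). A call has 1 to 8 rows; each row shifts and turns the commanded pose from where the row before left it, along the tool's axes as they then stand; what a row does not reach is not made up. The controller multiplies each number of a shift by 2 cm and each number of a turn by 4 degrees. A row lasts 1/10 s, in which the tool goes at most 50 mm and 8.59 degrees, less where a joint would pass 70% of its speed; a pose out of reach is approached as far as the arm can. A call with a number of a shift or a turn outside -1 to 1 is refused whole. A call with a gripper value outside its range is refused whole. The fingers move at their own pace and stop on an object; the grip force is fixed at half the most. Time passes only in rows, so rows that do not move let the fingers close. It gives the time, the measured TCP pose, the force, the opening and the grip force at its end, in the units of the state.
- env.state(): the state, without advancing time (a new reading comes with each control period).
- env.capture(name): name is "scene" or "top"; returns a dict with "pixels" (420x560x3 uint8, red, green, blue), "mtx" (3x3 intrinsics, pixels), "R" (3x3) and "t" (3): a world point X has camera coordinates R X + t. Camera axes: x right, y down, z forward; pixel columns grow to the right and rows downward; lengths in mm; the calibration is good to about 2 mm. A picture is of the moment at which its call begins. There is no depth.
- env.finish_job(): hands the job in; it is judged then, once.
The state is a dict: "time_s": time; "q": joint angles; "qd": joint speeds; "tau": joint torques, N m; "tool_pos": TCP position; "orientation": TCP orientation; "ft_force": force on the tool from outside, world axes, zero at the start; "wrist_torque": the same for the moment, N m; "width": finger opening in mm; "finger_force": force on a finger pad.
Only numpy, scipy, OpenCV 4.12 (cv2) and the standard library are available. Lean on these libraries where they do the work, as an engineer would, in place of code of your own. Each camera call takes 0.05 s, during which the arm holds its last target. There are 200 camera calls.

## Working session

There is one attempt and no reset: what is moved stays moved. The work goes in short steps, Python scripts to look and compute and a tool call to move; the robot and the scene stay as the last step left them, time stands still between calls to the robot, and variables do not carry over. Pictures are saved under pics/ and viewed, at most 10 in all, crops included, and the job is handed in when it is done.

Besides the shell and the picture viewer there is one more tool, called after "Call:" as a command line: name --argument value ..., lists and objects as JSON in quotes. carry_out: Moves the arm, as the interface text tells. Its arguments: {"type":"object","properties":{"motion":{"type":"string"}},"required":["motion"]}

```bash
ls; mkdir -p pics; python3 - <<'E'
from cell import env
import cv2,numpy as np,pickle
d={}
for n in("scene","top"):
    c=env.capture(n); d[n]=c
    cv2.imwrite(f"pics/{n}0.png",c["pixels"][:,:,::-1])
    print(n,c["mtx"],c["R"],c["t"], -c["R"].T@c["t"])
pickle.dump(d,open("c0.pkl","wb"))
s=env.state();print({k:np.round(v,3) for k,v in s.items()},env.grip_point_offset)
E
```

```text
pics
scene [[419.51064417   0.         285.28808165]
 [  0.         419.51064417 210.14866517]
 [  0.           0.           1.        ]] [[-0.42992838 -0.90280399  0.01032212]
 [-0.50439028  0.23068436 -0.83209084]
 [ 0.74883378 -0.36294584 -0.55454331]] [319.87746043 277.41503054 707.9719652 ] [-252.70347858  481.74682133  620.13381171]
top [[536.93186575   0.         275.68533669]
 [  0.         536.93186575 212.97872156]
 [  0.           0.           1.        ]] [[-0.01669118 -0.99975498 -0.01453912]
 [-0.9901892   0.01854559 -0.13849696]
 [ 0.13873267  0.01208481 -0.99025613]] [ 127.78667132  496.75353455 1274.02001948] [ 317.26470092  103.14648697 1332.26289795]
{'time_s': np.float64(0.1), 'q': array([-1.213,  0.576,  0.025,  1.438, -0.015,  1.129, -0.057]), 'qd': array([ 0.   , -0.002,  0.   , -0.002,  0.002,  0.001, -0.   ]), 'tau': array([ 6.000e-03, -7.673e+01,  2.258e+00, -2.866e+01,  1.600e-02,
        9.000e-03,  0.000e+00]), 'tool_pos': array([288.422, 609.821, 230.551]), 'orientation': array([-3.14,  0.  ,  2.7 ]), 'ft_force': array([0.396, 0.286, 0.031]), 'wrist_torque': array([-0.025,  0.035, -0.018]), 'finger_force': np.float64(0.0), 'width': np.float64(85.373)} 18.700000000000003
```

View pics/scene0.png

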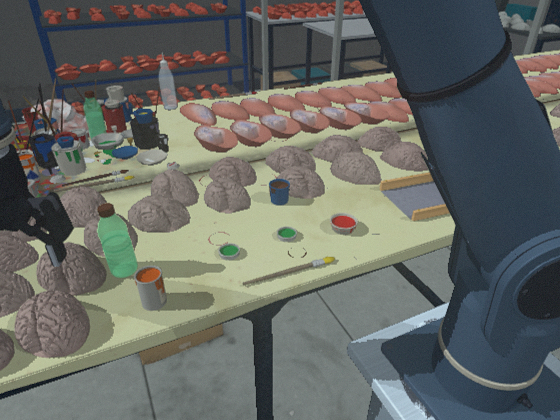

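View pics/top0.png

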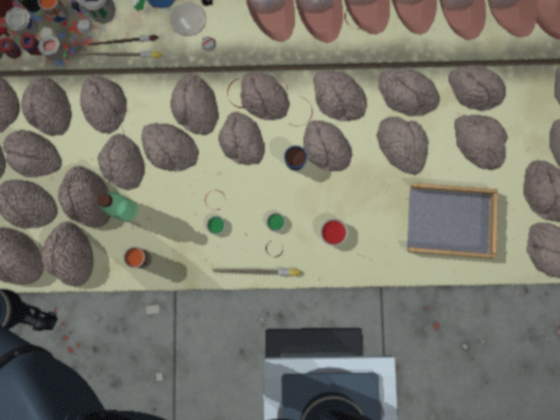

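Top view: the lids are at pixels (217,225) and (276,222), the dish at (334,232). The bay's mouth faces left at column ~409, with its inside running over columns 411–491 and rows 189–251. The brush lies at row 271, the blue pot at (295,157), the bottle at (105,203)–(122,207) and the orange pot at (137,258). Next I measure these.

```bash
cat > h.py <<'E'
import cv2,numpy as np
def ray(c,uv,z):
    d=c["R"].T@np.linalg.solve(c["mtx"],[uv[0],uv[1],1.]); o=-c["R"].T@c["t"]
    return o+d*(z-o[2])/d[2]
def blobs(c,kind,amin=40):
    h=cv2.cvtColor(c["pixels"],cv2.COLOR_RGB2HSV)
    H,S,V=[h[...,i].astype(int) for i in range(3)]
    m={"green":(H>60)&(H<90)&(S>120)&(V>50),"red":((H<6)|(H>174))&(S>170)&(V>90),
       "wood":(H>8)&(H<24)&(S>70)&(V>120),"grey":(H>95)&(H<135)&(S>15)&(S<110)&(V>60)&(V<190)}[kind]
    n,l,st,ce=cv2.connectedComponentsWithStats(m.astype(np.uint8))
    return [(ce[i],st[i],l==i) for i in range(1,n) if st[i,4]>=amin]
E
python3 - <<'E'
import pickle; from h import *
d=pickle.load(open("c0.pkl","rb"))
for n in d:
    for k,z in(("green",8),("red",17)):
        for ce,st,_ in blobs(d[n],k):
            p=ray(d[n],ce,z)
            if 350<p[0]<800 and abs(p[1])<450: print(n,k,ce.round(1),st,p.round(1))
c=d["top"]
for k,z in(("grey",0),("wood",30)):
    for ce,st,m in blobs(c,k,150):
        if 400<ce[0]<505 and 170<ce[1]<265:
            r=cv2.minAreaRect(np.argwhere(m)[:,::-1].astype(np.float32)); b=cv2.boxPoints(r)
            print(k,st,[ray(c,q,z)[:2].round(0) for q in b])
for nm,uv,z in(("brushL",(213,270),6),("brushR",(302,272),6),("blue",(295,157),55),("orange",(136,258),75),("edge",(300,287),0),("bottlecap",(105,200),168)): print(nm,ray(c,uv,z).round(0))
E
```

```text
scene green [287.  232.5] [279 229  16   8  92] [483.4 119.6   8. ]
scene green [229. 250.] [221 246  17   9 116] [478.7 269.8   8. ]
scene red [344.3 221.2] [335 216  19  11 126] [455.4 -25.9  17. ]
top green [275.5 221.5] [269 215  14  14 160] [481.4 120.1   8. ]
top green [215.6 224.7] [209 218  14  14 160] [476.1 269.1   8. ]
top red [333.5 232.1] [323 222  21  21 338] [451.5 -22.1  17. ]
grey [ 408  190   81   62 4339] [array([ 417., -204.]), array([ 557., -222.]), array([ 537., -418.]), array([ 398., -398.])]
wood [ 408  183   90   75 1097] [array([ 401., -194.]), array([ 570., -215.]), array([ 549., -434.]), array([ 380., -409.])]
brushL [364. 276.   6.]
brushR [356.  57.   6.]
blue [633.  69.  55.]
orange [393. 448.  75.]
edge [319.  63.   0.]
bottlecap [516. 494. 168.]
```

Call:
carry_out --motion "45 0 0 0 1;45 0 0 0 1;45 0 0 0 1;45 0 0 0 1;45 0 0 0 1;45 0 0 0 1;45 0 0 0 1;45 0 0 0 1"

```text
time_s: 0.9
tool_pos: [288.4, 610.0, 230.8]
orientation: [-3.141, 0.001, 2.138]
ft_force: [-0.0, 0.2, 0.0]
width: 45.4
finger_force: 0.0
```

Call:
carry_out --motion "45 0 0 0 1;45 0 0 0 1;45 0 0 0 1;45 0 0 0 1;45 0 0 0 1;45 0 0 0 1;45 0 0 0 1;45 0 0 0 1"

```text
time_s: 1.7
tool_pos: [288.4, 610.0, 230.8]
orientation: [-3.141, 0.001, 1.58]
ft_force: [-0.1, -0.4, -0.2]
width: 44.9
finger_force: 0.0
```

Call:
carry_out --motion "45 0 0 0 1;45 0 0 0 0.8;45 0 0 0 0;45 0 0 0 0"

```text
time_s: 2.1
tool_pos: [288.4, 610.1, 231.0]
orientation: [-3.141, 0.001, 1.459]
ft_force: [0.2, 1.0, -0.9]
width: 45.0
finger_force: 0.0
```

Call:
carry_out --motion "45 -1 0.43 0 0;45 -1 0.43 0 0;45 -1 0.43 0 0;45 -1 0.43 0 0;45 -1 0.43 0 0;45 -1 0.43 0 0;45 -1 0.43 0 0;45 -1 0.43 0 0"

```text
time_s: 2.9
tool_pos: [339.0, 442.5, 231.3]
orientation: [3.142, -0.0, 1.459]
ft_force: [-0.3, -0.6, 0.2]
width: 45.1
finger_force: 0.0
```

Call:
carry_out --motion "45 -1 0.43 0 0;45 -1 0.43 0 0;45 -1 0.43 0 0;45 -1 0.43 0 0;45 -1 0.43 0 0;45 -1 0.43 0 0;45 -1 0.43 0 0;45 -1 0.43 0 0"

```text
time_s: 3.7
tool_pos: [389.2, 275.8, 231.4]
orientation: [3.141, -0.0, 1.459]
ft_force: [1.2, -1.1, -0.3]
width: 44.9
finger_force: 0.0
```

Call:
carry_out --motion "45 -1 0.43 0 0;45 -1 0.43 0 0;45 -1 0.43 0 0;45 -1 0.43 0 0;45 -1 0.43 0 0;45 -1 0.43 0 0;45 -1 0.43 0 0;45 -1 0.43 0 0"

```text
time_s: 4.5
tool_pos: [439.5, 109.0, 231.4]
orientation: [3.141, -0.0, 1.459]
ft_force: [0.5, -0.7, -0.7]
width: 45.0
finger_force: 0.0
```

Call:
carry_out --motion "45 -1 0.46 0 0;45 -1 0.46 0 0;45 -1 0.46 0 0;45 0 0 0 0;45 0 0 0 0"

```text
time_s: 5.0
tool_pos: [459.8, 47.0, 231.3]
orientation: [-3.142, -0.0, 1.457]
ft_force: [-0.9, -0.2, -0.2]
width: 45.0
finger_force: 0.0
```

Call:
carry_out --motion "45 0 0 1 0;45 0 0 1 0;45 0 0 1 0;45 0 0 1 0;45 0 0 1 0;45 0 0 1 0;45 0 0 1 0;45 0 0 1 0"

```text
time_s: 5.8
tool_pos: [459.6, 48.5, 70.5]
orientation: [-3.141, -0.001, 1.46]
ft_force: [-0.1, 0.0, 0.2]
width: 45.1
finger_force: 0.0
```

Call:
carry_out --motion "45 0 0 1 0;45 0 0 1 0;45 0 0 0.8 0;45 0 0 0.4 0;45 0 0 0 0;45 0 0 0 0"

```text
time_s: 6.4
tool_pos: [459.9, 47.5, 7.7]
orientation: [3.141, -0.0, 1.458]
ft_force: [-0.7, 0.1, 0.4]
width: 44.8
finger_force: 0.0
```

```bash
cat > look.py <<'E'
import sys
from cell import env
from h import *
M=np.array([486,-207.]);u=np.array([-.1106,-.9939]);v=np.array([.9939,-.1106])
st=lambda p:(round(float((p[:2]-M)@u),1),round(float((p[:2]-M)@v),1))
s=env.state();print("t",s["time_s"],"tcp",st(s["tool_pos"]),s["tool_pos"].round(1),"F",s["ft_force"].round(1))
for n in("scene","top"):
    c=env.capture(n)
    if len(sys.argv)>1: cv2.imwrite(f"pics/{n}{sys.argv[1]}.png",c["pixels"][:,:,::-1])
    for k,z in(("green",8),("red",17)):
        for ce,sx,_ in blobs(c,k,25):
            p=ray(c,ce,z)
            if 350<p[0]<600 and -450<p[1]<350: print(n,k,sx[2:],p[:2].round(0),st(p))
E
python3 look.py 1
```

```text
t 6.4 tcp (-250.1, -54.0) [459.9  47.5   7.7] F [-0.7  0.1  0.4]
scene green [16  8 90] [483. 120.] (-324.8, -39.4)
scene green [ 18   9 122] [479. 270.] (-473.3, -59.7)
scene red [14  4 34] [469. -34.] (-170.1, -36.2)
top green [ 14  14 159] [476. 269.] (-472.4, -62.5)
```

View pics/scene1.png

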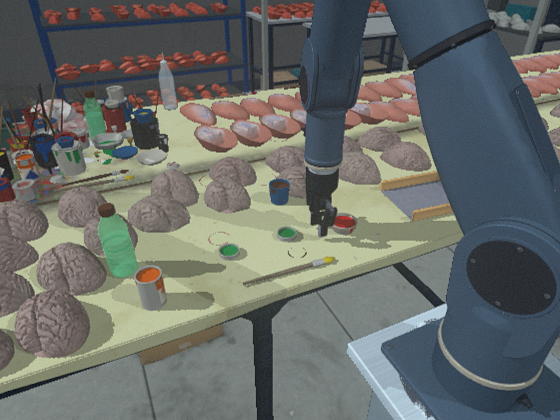

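Call:
carry_out --motion "45 -0.5 0 0 0;45 -0.5 0 0 0;45 -0.4 0 0 0;45 -0.4 0 0 0;45 -0.5 0 0 0;45 -0.6 0.2 0 0;45 -0.6 0.2 0 0;45 -0.6 0.2 0 0"

```text
time_s: 7.3
tool_pos: [462.8, -37.0, 7.3]
orientation: [3.141, 0.0, 1.457]
ft_force: [-0.5, -0.1, 0.2]
width: 44.9
finger_force: 0.2
```

Call:
carry_out --motion "45 -0.6 0.2 0 0;45 -0.6 0.2 0 0;45 -0.6 0.2 0 0;45 -0.6 0.2 0 0;45 -0.5 0.2 0 0"

```text
time_s: 7.8
tool_pos: [475.9, -96.8, 7.3]
orientation: [-3.142, 0.0, 1.457]
ft_force: [-0.3, 0.8, -1.0]
width: 44.7
finger_force: 0.2
```

```bash
python3 look.py 2
```

```text
t 7.8 tcp (-108.4, -22.2) [475.9 -96.8   7.3] F [-0.3  0.8 -1. ]
scene green [16  8 95] [484. 120.] (-324.7, -38.4)
scene green [ 15   9 108] [478. 268.] (-471.6, -60.5)
scene red [12  5 40] [ 461. -141.] (-62.5, -32.4)
top green [ 14  14 158] [481. 120.] (-324.8, -41.1)
top green [ 14  14 159] [476. 269.] (-472.2, -62.5)
```

View pics/scene2.png

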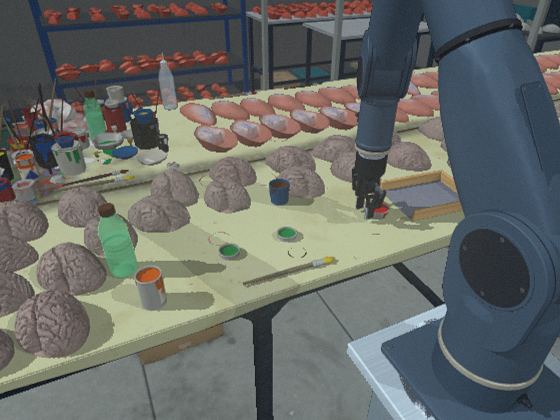

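Call:
carry_out --motion "45 -0.6 0.2 0 0;45 -0.6 0.2 0 0;45 -0.6 0.2 0 0;45 -0.6 0.2 0 0;45 -0.6 0.2 0 0;45 -0.6 0 0 0;45 -0.6 0 0 0;45 -0.6 0 0 0"

```text
time_s: 8.7
tool_pos: [484.3, -194.2, 7.3]
orientation: [-3.141, -0.0, 1.457]
ft_force: [0.3, 0.1, 0.9]
width: 45.2
finger_force: 0.1
```

Call:
carry_out --motion "45 -0.6 0 0 0;45 -0.6 0 0 0;45 -0.6 0 0 0;45 -0.6 0 0 0;45 -0.6 0 0 0;45 -0.6 0 0 0;45 -0.5 0 0 0;45 -0.4 0 0 0"

```text
time_s: 9.5
tool_pos: [474.4, -283.7, 7.3]
orientation: [3.142, 0.0, 1.457]
ft_force: [0.2, 0.7, 0.0]
width: 44.9
finger_force: 0.1
```

```bash
python3 look.py 3
```

```text
t 9.5 tcp (77.5, -3.1) [ 474.4 -283.7    7.3] F [0.2 0.7 0. ]
scene green [16  8 95] [484. 120.] (-324.9, -38.6)
scene green [ 15   9 108] [478. 268.] (-471.6, -60.4)
scene red [10  4 27] [ 459. -332.] (126.7, -13.0)
top green [ 14  14 160] [481. 120.] (-324.8, -41.0)
top green [ 14  14 161] [476. 269.] (-472.3, -62.5)
```

Call:
carry_out --motion "45 -0.5 0 0 0;45 -0.5 0 0 0;45 -0.4 0 0 0;45 -0.3 0 0 0;45 0 0 0 0;45 0.5 0 0 0;45 1 0 -0.5 0;45 1 0 -1 0"

```text
time_s: 10.4
tool_pos: [475.6, -264.5, 36.4]
orientation: [-3.139, -0.002, 1.457]
ft_force: [0.4, -0.2, 0.6]
width: 45.1
finger_force: 0.0
```

Call:
carry_out --motion "28 1 -0.1 -1 0;28 1 -0.1 -1 0;28 1 -0.1 0 0;28 1 -0.1 0 0;28 1 -0.1 0 0;28 1 -0.1 0 0;28 1 -0.1 0 0;28 1 -0.1 0 0"

```text
time_s: 11.2
tool_pos: [478.2, -103.7, 77.3]
orientation: [-3.141, -0.001, 1.458]
ft_force: [1.1, -0.3, -0.3]
width: 27.8
finger_force: 0.0
```

Call:
carry_out --motion "28 1 -0.1 0 0;28 1 -0.1 0 0;28 1 -0.1 0 0;28 1 -0.1 0 0;28 1 -0.1 0 0;28 1 -0.1 0 0;28 1 -0.1 0 0;28 1 -0.1 0 0"

```text
time_s: 12.0
tool_pos: [480.0, 56.9, 77.3]
orientation: [-3.141, -0.0, 1.459]
ft_force: [0.6, 0.2, -0.5]
width: 28.0
finger_force: 0.0
```

```bash
python3 look.py 4
```

```text
t 12.0 tcp (-261.6, -35.1) [480.   56.9  77.3] F [ 0.6  0.2 -0.5]
scene green [16  8 96] [484. 120.] (-324.9, -38.4)
scene green [ 18   9 121] [479. 270.] (-473.0, -59.9)
scene red [ 19   8 111] [ 472. -361.] (154.6, 2.7)
top green [ 8 14 88] [482. 127.] (-331.4, -41.3)
top green [ 14  14 159] [476. 269.] (-472.4, -62.5)
top red [ 21  21 335] [ 465. -359.] (153.0, -3.7)
```

View pics/top4.png

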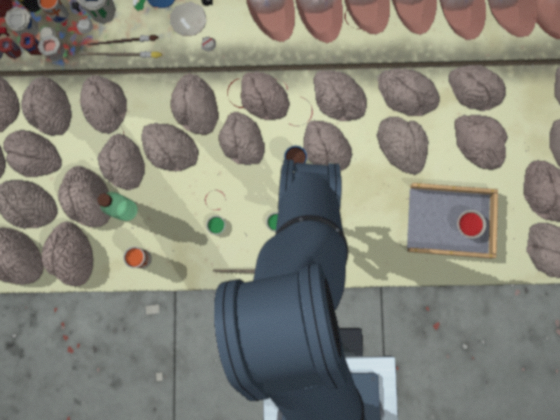

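Dish lies flat at the back of the bay, at pixel (471,224). Next I move behind lid_b and descend.

Call:
carry_out --motion "28 1 -0.1 0 0;28 1 -0.1 0 0;28 1 -0.05 0 0;28 1 0 0 0;28 1 0 0 0;28 1 0 0 0;28 0.1 0 0 0;28 0 0 0 0"

```text
time_s: 12.9
tool_pos: [489.2, 176.5, 77.2]
orientation: [-3.141, 0.0, 1.458]
ft_force: [-0.7, -1.1, 0.3]
width: 28.3
finger_force: 0.0
```

Call:
carry_out --motion "28 0 0 1 0;28 0 0 1 0;28 0 0 1 0;28 0 0 0.5 0;28 0 0 0 0;28 0 0 0 0"

```text
time_s: 13.5
tool_pos: [489.9, 175.9, 7.8]
orientation: [3.141, 0.0, 1.456]
ft_force: [-0.1, -0.4, -0.3]
width: 27.9
finger_force: 0.0
```

```bash
python3 look.py 5
```

```text
t 13.5 tcp (-381.0, -38.5) [489.9 175.9   7.8] F [-0.1 -0.4 -0.3]
scene green [15  8 78] [484. 122.] (-327.1, -38.1)
scene green [ 18   9 120] [479. 270.] (-473.1, -59.8)
top green [ 14  14 152] [481. 119.] (-323.9, -41.2)
top red [ 21  21 335] [ 466. -359.] (152.9, -3.6)
```

Call:
carry_out --motion "28 0 0 0.25 0;28 -0.4 0 0 0;28 -0.4 0 0 0;28 -0.4 0 0 0;28 -0.4 0 0 0;28 -0.5 0.1 0 0;28 -0.6 0.13 0 0;28 -0.6 0.13 0 0"

```text
time_s: 14.4
tool_pos: [489.6, 109.0, 2.4]
orientation: [3.141, 0.0, 1.457]
ft_force: [0.2, -0.1, 0.5]
width: 28.0
finger_force: 0.1
```

Call:
carry_out --motion "28 -0.6 0.13 0 0;28 -0.6 0.13 0 0;28 -0.6 0.13 0 0;28 -0.6 0.13 0 0;28 -0.6 0.13 0 0;28 -0.6 0.13 0 0;28 -0.6 0.13 0 0;28 -0.6 0.13 0 0"

```text
time_s: 15.2
tool_pos: [499.2, 11.4, 2.3]
orientation: [-3.142, 0.0, 1.457]
ft_force: [0.8, 0.2, 0.2]
width: 28.2
finger_force: 0.1
```

```bash
python3 look.py 6
```

```text
t 15.2 tcp (-218.6, -11.0) [499.2  11.4   2.3] F [0.8 0.2 0.2]
scene green [10  6 45] [492. -23.] (-183.9, -14.4)
scene green [ 15   9 109] [478. 268.] (-471.5, -60.2)
scene red [15  8 80] [ 475. -356.] (149.3, 5.5)
top green [ 14  14 160] [476. 269.] (-472.3, -62.6)
top red [ 21  21 335] [ 466. -359.] (153.0, -3.6)
```

View pics/scene6.png

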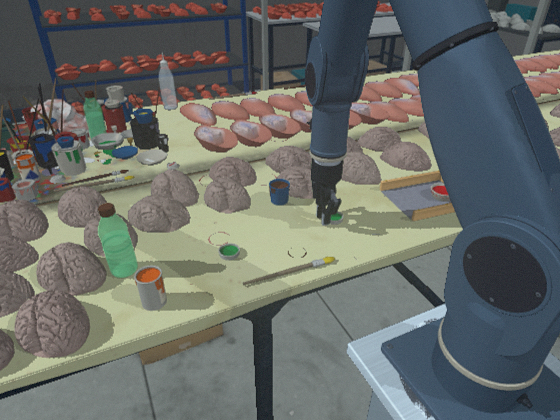

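Lid_b is travelling in front of the fingers, at pixel (336,217). I continue pushing.

Call:
carry_out --motion "28 -0.6 0.13 0 0;28 -0.6 0.13 0 0;28 -0.6 0.13 0 0;28 -0.6 0.13 0 0;28 -0.6 0.13 0 0;28 -0.6 0.13 0 0;28 -0.6 0.13 0 0;28 -0.6 0.13 0 0"

```text
time_s: 16.1
tool_pos: [509.0, -86.4, 2.3]
orientation: [3.142, 0.0, 1.457]
ft_force: [0.1, 0.8, 0.5]
width: 28.1
finger_force: 0.1
```

Call:
carry_out --motion "28 -0.6 0.13 0 0;28 -0.6 0.13 0 0;28 -0.6 0.13 0 0;28 -0.6 0.13 0 0;28 -0.6 0.13 0 0;28 -0.6 0.13 0 0;28 -0.6 0.13 0 0;28 -0.6 0 0 0"

```text
time_s: 16.9
tool_pos: [516.5, -183.7, 2.3]
orientation: [3.141, 0.0, 1.457]
ft_force: [0.1, -0.8, 0.8]
width: 28.0
finger_force: 0.1
```

Call:
carry_out --motion "28 -0.6 0 0 0;28 -0.6 0 0 0;28 -0.6 0 0 0;28 -0.6 0 0 0;28 -0.5 0 0 0;28 -0.4 0 0 0;28 -0.2 0 0 0;28 0 0 0 0"

```text
time_s: 17.7
tool_pos: [508.0, -252.9, 2.3]
orientation: [-3.142, 0.0, 1.456]
ft_force: [1.6, 0.2, 0.6]
width: 27.5
finger_force: 0.0
```

```bash
python3 look.py 7
```

```text
t 17.7 tcp (43.1, 27.0) [ 508.  -252.9    2.3] F [1.6 0.2 0.6]
scene green [ 7  5 28] [ 500. -292.] (83.1, 22.9)
scene green [ 15   9 110] [478. 268.] (-471.7, -60.3)
scene red [17  6 38] [ 482. -361.] (153.8, 12.9)
top green [ 14  14 162] [476. 269.] (-472.2, -62.4)
```

Call:
carry_out --motion "28 0.6 0 0 0;28 1 0 -1 0;28 1 -0.16 -1 0;28 1 -0.16 -1 0;28 1 -0.16 -1 0;28 1 -0.16 0 0;28 1 -0.16 0 0;28 1 -0.16 0 0"

```text
time_s: 18.6
tool_pos: [506.2, -96.6, 82.5]
orientation: [3.141, -0.001, 1.459]
ft_force: [0.7, -0.2, 0.7]
width: 27.7
finger_force: 0.0
```

Call:
carry_out --motion "28 1 -0.16 0 0;28 1 -0.16 0 0;28 1 -0.16 0 0;28 1 -0.16 0 0;28 1 -0.16 0 0;28 1 -0.16 0 0;28 1 -0.16 0 0;28 1 -0.16 0 0"

```text
time_s: 19.4
tool_pos: [498.3, 65.1, 82.3]
orientation: [-3.141, -0.001, 1.459]
ft_force: [0.5, 0.1, 0.7]
width: 28.0
finger_force: 0.0
```

Call:
carry_out --motion "28 1 -0.16 0 0;28 1 -0.16 0 0;28 1 -0.16 0 0;28 1 -0.16 0 0;28 1 -0.16 0 0;28 1 -0.16 0 0;28 1 -0.16 0 0;28 1 -0.16 0 0"

```text
time_s: 20.2
tool_pos: [490.5, 226.8, 82.2]
orientation: [-3.141, -0.0, 1.459]
ft_force: [0.5, -0.2, 0.5]
width: 28.0
finger_force: 0.0
```

Call:
carry_out --motion "28 1 -0.16 0 0;28 1 -0.16 0 0;28 1 -0.16 0 0;28 1 -0.16 0 0;28 1 -0.16 0 0;28 0 0 0 0;28 0 0 0 0"

```text
time_s: 20.9
tool_pos: [486.4, 326.6, 82.1]
orientation: [-3.141, 0.0, 1.459]
ft_force: [0.1, -0.3, 0.2]
width: 27.8
finger_force: 0.0
```

```bash
python3 look.py 8
```

```text
t 20.9 tcp (-530.4, -58.6) [486.4 326.6  82.1] F [ 0.1 -0.3  0.2]
scene green [13  5 55] [ 507. -288.] (78.2, 29.8)
scene green [ 18   9 120] [479. 270.] (-473.2, -60.0)
top green [ 14  14 162] [ 504. -287.] (77.5, 26.5)
top green [ 14  14 158] [476. 269.] (-472.3, -62.4)
top red [ 21  21 332] [ 466. -359.] (153.0, -3.4)
```

Call:
carry_out --motion "28 0 -0.12 1 0;28 0 0 1 0;28 0 0 1 0;28 0 0 0.7 0;28 0 0 0.27 0;28 0 0 0 0;28 0 0 0 0"

```text
time_s: 21.7
tool_pos: [485.3, 326.1, 3.5]
orientation: [3.141, -0.0, 1.457]
ft_force: [0.8, 0.3, 0.1]
width: 28.1
finger_force: 0.0
```

Call:
carry_out --motion "28 -0.4 0 0 0;28 -0.4 0 0 0;28 -0.4 0 0 0;28 -0.4 0 0 0;28 -0.5 0 0 0;28 -0.6 0.05 0 0;28 -0.7 0.05 0 0;28 -0.7 0.05 0 0"

```text
time_s: 22.5
tool_pos: [478.5, 242.8, 2.9]
orientation: [3.142, 0.0, 1.457]
ft_force: [0.1, -1.3, 0.2]
width: 28.2
finger_force: 0.1
```

Call:
carry_out --motion "28 -0.7 0.05 0 0;28 -0.7 0.05 0 0;28 -0.7 0.05 0 0;28 -0.7 0.05 0 0;28 -0.7 0.05 0 0;28 -0.7 0.05 0 0;28 -0.7 0.05 0 0;28 -0.7 0.05 0 0"

```text
time_s: 23.3
tool_pos: [473.7, 131.0, 2.9]
orientation: [3.142, 0.0, 1.457]
ft_force: [0.0, -1.0, 0.0]
width: 28.2
finger_force: 0.1
```

```bash
python3 look.py 9
```

```text
t 23.3 tcp (-334.5, -49.6) [473.7 131.    2.9] F [ 0. -1.  0.]
scene green [13  5 55] [ 507. -288.] (78.2, 29.8)
scene green [12  9 59] [467.  97.] (-300.4, -52.4)
top green [ 14  14 160] [ 504. -287.] (77.7, 26.5)
top red [ 21  21 333] [ 465. -359.] (153.2, -3.6)
```

Call:
carry_out --motion "28 -0.7 0.05 0 0;28 -0.7 0.05 0 0;28 -0.7 0.05 0 0;28 -0.7 0.05 0 0;28 -0.7 0.05 0 0;28 -0.7 0.05 0 0;28 -0.7 0.05 0 0;28 -0.7 0.05 0 0"

```text
time_s: 24.2
tool_pos: [469.2, 20.0, 2.9]
orientation: [3.141, -0.0, 1.458]
ft_force: [0.3, 0.2, -0.2]
width: 28.0
finger_force: 0.0
```

Call:
carry_out --motion "28 -0.7 0.05 0 0;28 -0.7 0.05 0 0;28 -0.7 0.05 0 0;28 -0.7 0.05 0 0;28 -0.7 0.05 0 0;28 -0.7 0.05 0 0;28 -0.7 0.05 0 0;28 -0.7 0.05 0 0"

```text
time_s: 25.0
tool_pos: [464.6, -92.3, 2.9]
orientation: [3.141, -0.0, 1.458]
ft_force: [0.6, 0.3, -0.2]
width: 28.3
finger_force: 0.0
```

Call:
carry_out --motion "28 -0.7 0 0 0;28 -0.7 0 0 0;28 -0.7 0 0 0;28 -0.7 0 0 0"

```text
time_s: 25.4
tool_pos: [458.2, -148.0, 2.9]
orientation: [3.141, -0.0, 1.458]
ft_force: [0.0, 0.5, -0.2]
width: 28.1
finger_force: 0.0
```

```bash
python3 look.py 10
```

```text
t 25.4 tcp (-55.6, -34.2) [ 458.2 -148.     2.9] F [ 0.   0.5 -0.2]
scene green [13  6 56] [ 507. -288.] (78.2, 30.1)
scene green [ 9  5 31] [ 449. -184.] (-19.0, -39.5)
scene red [ 21   8 117] [ 471. -362.] (155.6, 1.8)
```

Call:
carry_out --motion "28 -0.7 0.05 0 0;28 -0.7 0.05 0 0;28 -0.7 0 0 0;28 -0.7 0 0 0;28 -0.7 0 0 0;28 -0.5 0 0 0;28 -0.3 0 0 0;28 0 0 0 0"

```text
time_s: 26.3
tool_pos: [450.0, -234.1, 2.9]
orientation: [3.142, 0.0, 1.456]
ft_force: [0.5, 1.3, -0.4]
width: 27.8
finger_force: 0.0
```

Call:
carry_out --motion "28 0.6 0 0 0;28 1 0 0 0;28 1 0 -1 0;28 1 0 -1 0;28 1 0 -1 0;28 1 0 -1 0;28 1 0 -1 0;28 1 0 -1 0"

```text
time_s: 27.1
tool_pos: [467.0, -79.7, 123.6]
orientation: [-3.141, -0.001, 1.459]
ft_force: [0.6, 0.6, -1.1]
width: 27.9
finger_force: 0.0
```

Call:
carry_out --motion "28 1 0 -1 0;28 1 0 -1 0;28 1 0 0 0;28 1 0 0 0;28 1 0 0 0;28 1 0 0 0;28 0 0 0 0;28 0 0 0 0"

```text
time_s: 27.9
tool_pos: [480.3, 37.9, 162.7]
orientation: [-3.141, -0.0, 1.46]
ft_force: [-0.1, -0.0, 0.1]
width: 28.2
finger_force: 0.0
```

```bash
python3 look.py 11
```

```text
t 27.9 tcp (-242.8, -32.7) [480.3  37.9 162.7] F [-0.1 -0.   0.1]
scene green [13  5 55] [ 507. -288.] (78.2, 29.8)
scene green [15  7 71] [ 448. -269.] (66.0, -30.8)
scene red [ 21   8 115] [ 470. -362.] (155.6, 1.5)
top green [ 14  14 161] [ 504. -287.] (77.5, 26.4)
top green [ 14  15 165] [ 445. -269.] (65.9, -33.5)
top red [ 21  21 337] [ 466. -359.] (152.9, -3.6)
```

View pics/top11.png

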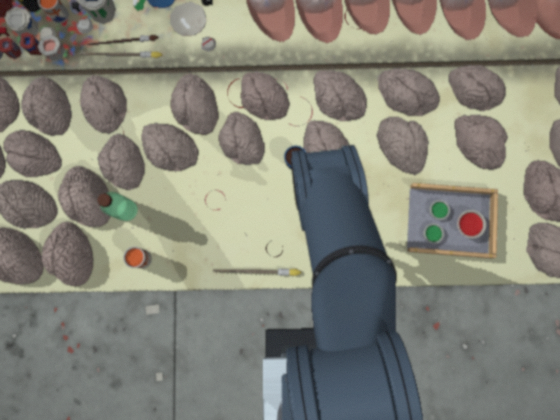

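View pics/scene11.png

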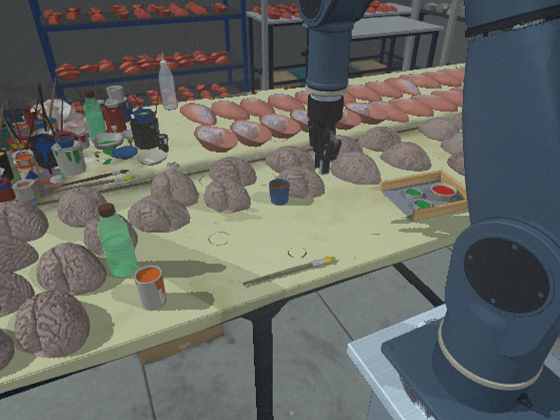

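All three lie flat well inside the bay: the lids at top-view pixels (440,210) and (433,233), the dish at (471,224). The pots, bottle and brush have not moved, and the arm is clear.

```bash
python3 -c "
from cell import env
print(env.finish_job())"
```

```text
the job is handed in; nothing more can be done
None
```

I swept both green lids and the red dish into the bay by pushing only; the last pictures show all three lying flat inside its mouth, with the pots, bottle and brush where they stood, and I handed the job in at about 28 s of the 72 s allowed.

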